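# Thread the stirrer shaft through the bearing stand

### The arm

A 6-joint arm with a two-finger parallel gripper is mounted at the origin on a cart in front of the work surface, level with it; the furniture and walls round the work are solid. World frame = base frame: x ahead of the robot, y to its left, z up, the work surface at z = 0. Lengths are in m, angles in rad, forces in N, time in s.
With the tool pointing down it reaches from about 0.275 to 0.825 m from the base axis. Payload 4.9 kg.
Tool frame: the origin (TCP) lies midway between the tips of the shut fingers; the grasp point (between the pads) lies 19 mm behind it (bot.grip_depth is the distance from the TCP to the grasp point, in m); z points along the fingers, y is the line along which they close (so a half turn about z gives the same grasp; the last joint's range is limited). The gripper opens to 85 mm and grips with 20 to 120 N. Pads are 22 mm wide; open, the fingers measure 114 mm over their backs; the gripper's body (76 mm by 85 mm) begins 54 mm behind the grasp point. The pads swing forward as they close: fully open they stand 13 mm farther back than shut.
Start: joints at [-1.361, 0.326, -0.193, 1.052, 0, 1.437], TCP at [0.185, -0.518, 0.231] pointing down, gripper open.
Joint ranges: [-2.65, 2.65], [-0.97, 1.79], [-1.3, 1.35], [-1.93, 2.1], [-1.47, 1.37], [-3.14, 3.14]. Speed limits (rad/s): [2.57, 2.57, 3.14, 3.14, 3.14, 3.14].

### API

Orientations are given as a unit quaternion [w, x, y, z].
In Python, from cell import bot gives the robot as it stands. Calls block until the motion is done:
- bot.move_pose(position, orientation): joint-space move of the TCP to a pose.
- bot.move_linear(position, speed=0.15, rotation=None, until_force=None): straight line of the TCP; rotation=None keeps the orientation; speed is the mean speed in m/s. With until_force (N) it stops when the force on the tool has changed by that much, and returns True; else False.
- bot.goto_joints(angles): joint-space move.
- bot.set_gripper(opening, grasp_force=None): opening from 0.0 (shut) to 1.0 (fully open); grasp_force is the grip in N (None keeps the last); returns when the fingers have stopped.
- bot.wait(seconds).
- bot.solve_ik(position, orientation): joint angles nearest the present ones, or None.
- bot.camera(name): name is "scene" or "top" or "wrist"; returns the picture (384x512x3 uint8, red, green, blue); there is no depth.
- bot.calibration(name): a dict with "mtx" (3x3 intrinsics, pixels), "extrinsics" (4x4, takes a point from world to camera coordinates); the wrist camera has in their place "hand_eye" (4x4, takes a point from camera to tool coordinates, whose origin is the TCP and whose axes are the flange's). Camera axes: x right, y down, z forward; pixel columns grow to the right and rows downward; lengths in m; the calibration is good to about 2 mm. The wrist camera is an equidistant fisheye: a pixel r from the principal point sees the ray r / f radians off the axis. A picture is of the moment at which its call begins: read the wrist's pose just before it. calibration takes no time and is no camera call.
A pose or a line that the arm cannot do raises bot.PlanningError and nothing moves.
- bot.close_job(): hands the job in; it is judged then, once.
Trained networks look in the newest picture that a camera, given by its name, has taken for a name from the list of things; names that differ only in an ending like _2 or _b are one class to them, and where a whole thing is asked for, a point or a joint stands for the part that bears it (a point fixed in the world has none). Each returns a list of dicts, best first, with "confidence" (0 to 1); they miss things now and then, are a little off and sometimes report something else, mostly with a low value. They report only what shows in the picture. A call takes as long as a camera call. They do not tell look-alikes from the thing itself.
- bot.search_frame(camera, thing): "bbox" ([left, top, width, height] in pixels, round what is visible of it).
Readings, each from a call of its own:
- bot.read_clock(): time.
- bot.read_joint_positions(): joint angles.
- bot.read_joint_vel(): joint speeds.
- bot.read_joint_efforts(): joint torques, N m.
- bot.read_position(): TCP position.
- bot.read_tool_rot(): TCP orientation.
- bot.read_ft_force(): force on the tool from outside, world axes, zero at the start.
- bot.read_moment(): the same for the moment, N m.
- bot.read_gripper_width(): opening from 0.0 (shut) to 1.0 (fully open).
- bot.read_finger_force(): force on a finger pad.
Only numpy, scipy, OpenCV 4.12 (cv2) and the standard library are available. Lean on these libraries where they do the work, as an engineer would, in place of code of your own. Each camera call takes 0.05 s, during which the arm holds its last target. There are 200 camera calls.

### The job

Take the long stirrer shaft with the square grip out of the shaft rack and thread it down through the upper and then the lower bearing plate of the stand, until its collar sits flush on the upper plate; then let go. The column of the stand is clamped somewhere along its slot, so feel for the hole gently and never force the shaft. Leave the short shaft in the rack and the other things on the bench where they are.

Things in the scene. Friction and masses are not known exactly. Their poses are not given: they have to be found in the camera images.
- shaft_head (a point): Centre of the square grip (20 x 20 mm, sides along point x and y, 46 mm tall) of the long shaft; z up its axis. Underside of the collar (20 mm dia, 6 mm thick) 29 mm below this point; then steel, 12 mm dia, 92 mm long, the lowest 3 mm tapering to a flat tip 10 mm across, 121 mm below this point. 0.12 kg. Starts upright, tip down, in one of the rack's sockets.
- shaft_rack: White block 60 x 160 x 50 mm on a slightly wider grey foot, fixed; origin at the centre of its underside, z up. Two sockets, 14 mm dia, 40 mm deep (floor 10 mm above the bench) at y = -45 and +45 mm of its frame. One holds the long shaft, the other the short one; which is which varies.
- short_shaft_head (a point): Centre of the round grip (26 mm dia, 40 mm tall) of a shorter shaft (108 mm long in all) in the other socket of the rack. It stays where it is.
- stand: Bearing stand: fixed grey foot 130 x 150 x 12 mm; origin on the bench under the NOMINAL hole axis, z up. A column (48 mm along the stand's +x, top at 118 mm) carries two level bearing plates. NOT MEASURED: column and plates are clamped firmly in a slot, anywhere up to 14 mm to either side along the stand's y, so the true hole axis lies at x = 0, y = -14 to +14 mm.
- upper_plate (a point): Nominal centre of the hole in the top face of the upper bearing plate, 112 mm above the bench (true one: up to 14 mm off along y). Plate 10 mm thick, from 25 mm on the -x to 57 mm on the +x side of the hole, 40 mm to either y side. Hole 14 mm dia, 1.5 mm chamfer. With the collar seated on it the grip's centre is 141 mm and the tip 20 mm above the bench.
- lower_plate (a point): Nominal centre of the hole in the top face of the lower bearing plate, 58 mm above the bench; same plate and hole as the upper one, exactly in line with it. Below it a sprung ball (up to about 6 N, centre 36 mm above the bench) presses on the shaft from +x, so the last 20 mm or so must be pushed, with up to about 15 N. Both plates sit in rubber on the column and give about 0.5 mm under 15 N.
- bench_timer: White desk timer with three buttons, 64 x 72 x 20 mm, loose; origin under its centre. A bystander.
- label_tape: Roll of tape lying flat, 76 mm dia, 19 mm high, loose; origin under its centre. A bystander.
- reagent_bottle: Clear bottle with white cap, 66 mm dia, 137 mm tall, loose; origin under its centre. A bystander.
- amber_bottle: Brown bottle with blue cap, 60 mm dia, 121 mm tall, loose; origin under its centre. A bystander.
- cryo_tube: Small white-capped tube standing upright, 14 mm dia, 44 mm tall, loose; origin under its centre. A bystander.
Things that resemble listed ones, but are neither listed nor needed, are in the scene too. Leave any pink or yellow look-alike of the part that bears shaft_head alone.

How it is judged:
On the way:
1. the tip of the shaft has come down through the hole of the upper plate, the shaft upright (z of shaft_head in the frame of stand between 0.165 and 0.205 m and x of shaft_head in the frame of stand between -0.008 and 0.008 m and y of shaft_head in the frame of stand between -0.02 and 0.02 m and angle between shaft_head's own z axis and vertical below 0.15 rad), for 0.05 s.
At the end, for the whole second after the job is handed in: The long shaft stands upright (0.06 rad) through both plates, collar on the upper plate (grip centre 138 to 143.5 mm above the bench, within 7 mm in x and 18.5 mm in y of the stand origin), at rest; the short shaft has moved less than 20 mm (z of shaft_head in the frame of stand between 0.138 and 0.1435 m and x of shaft_head in the frame of stand between -0.007 and 0.007 m and y of shaft_head in the frame of stand between -0.0185 and 0.0185 m and angle between shaft_head's own z axis and vertical below 0.06 rad and linear speed of shaft below 0.02 m/s and distance of short_shaft_head from where it was at the start of the episode below 0.02 m); the robot touches nothing.
It fails at once if the shaft is forced: it presses on the stand with more than 35 N (all its contacts added) (contact force between shaft and stand above 35 N).
It fails at once if the short shaft is pulled out of its socket (distance of short_shaft_head from where it was at the start of the episode above 0.025 m).
It fails at once if a bystander (timer, tape, bottles, tube) is displaced by more than 30 mm (distance of any of bench_timer, label_tape, reagent_bottle, amber_bottle, cryo_tube from where it was at the start of the episode above 0.03 m).
It also fails if it takes over 72 s, if anything falls off the work surface, if the arm or the gripper's body presses on something with over 40 N, if the wrist force passes 120 N, or if a joint passes its speed limit or range.

## Working session

There is one attempt and no reset: what is moved stays moved. The work goes in short steps, each a Python script; the robot and the scene stay as the last script left them, time stands still between calls to the robot, and variables do not carry over. Pictures are saved under pics/ and viewed, at most 10 in all, crops included, and the job is handed in when it is done.

```bash
mkdir -p pics; ls; python3 - <<'E'
from cell import bot
import cv2,numpy as np
for c in("scene","top"):
    im=bot.camera(c); cv2.imwrite(f"pics/{c}0.png",cv2.resize(im[:,:,::-1],(800,600)))
    k=bot.calibration(c); print(c,np.round(k["mtx"],1).tolist(),np.round(k["extrinsics"],3).tolist())
    for t in("shaft_head","shaft_rack","short_shaft_head","stand","upper_plate","bench_timer","label_tape","reagent_bottle","amber_bottle","cryo_tube"):
        print(t,[(np.round(d["bbox"]).tolist(),round(d["confidence"],2)) for d in bot.search_frame(c,t)[:3]])
print(bot.read_clock(),bot.read_tool_rot(),np.round(bot.calibration("wrist")["hand_eye"],3).tolist(),bot.calibration("wrist")["mtx"])
E
```

```text
pics
scene [[457.8, 0.0, 252.0], [0.0, 457.8, 191.7], [0.0, 0.0, 1.0]] [[-0.622, -0.783, 0.014, 0.185], [-0.462, 0.353, -0.814, 0.402], [0.632, -0.513, -0.581, 0.922], [0.0, 0.0, 0.0, 1.0]]
shaft_head [([200.0, 253.0, 9.0, 48.0], 0.88), ([202.0, 212.0, 14.0, 45.0], 0.8), ([177.0, 270.0, 13.0, 44.0], 0.7)]
shaft_rack [([156.0, 240.0, 75.0, 50.0], 0.65)]
short_shaft_head [([169.0, 238.0, 13.0, 24.0], 0.59), ([158.0, 242.0, 72.0, 49.0], 0.31)]
stand [([234.0, 177.0, 30.0, 44.0], 0.59)]
upper_plate [([233.0, 179.0, 32.0, 40.0], 0.7)]
bench_timer [([224.0, 263.0, 36.0, 25.0], 0.69)]
label_tape [([328.0, 190.0, 25.0, 16.0], 0.91)]
reagent_bottle [([155.0, 186.0, 22.0, 50.0], 0.97)]
amber_bottle []
cryo_tube [([316.0, 176.0, 7.0, 19.0], 0.43), ([158.0, 239.0, 70.0, 50.0], 0.27)]
top [[421.0, 0.0, 259.9], [0.0, 421.0, 191.3], [0.0, 0.0, 1.0]] [[0.003, -1.0, -0.002, -0.152], [-0.982, -0.003, -0.188, 0.533], [0.188, 0.003, -0.982, 1.094], [0.0, 0.0, 0.0, 1.0]]
shaft_head [([124.0, 252.0, 28.0, 12.0], 0.69), ([154.0, 250.0, 24.0, 9.0], 0.58)]
shaft_rack [([154.0, 199.0, 62.0, 36.0], 0.81)]
short_shaft_head []
stand [([246.0, 172.0, 70.0, 60.0], 0.8)]
upper_plate [([349.0, 133.0, 29.0, 27.0], 0.53), ([187.0, 208.0, 13.0, 13.0], 0.49)]
bench_timer [([204.0, 239.0, 27.0, 29.0], 0.81)]
label_tape [([359.0, 215.0, 30.0, 27.0], 0.97)]
reagent_bottle [([179.0, 131.0, 29.0, 38.0], 0.59), ([351.0, 131.0, 28.0, 33.0], 0.53), ([188.0, 208.0, 14.0, 13.0], 0.34)]
amber_bottle [([349.0, 134.0, 25.0, 29.0], 0.73)]
cryo_tube []
1.1 [-1.09963341e-06  9.85263280e-01  1.71044642e-01 -4.31587769e-06] [[0.001, -0.962, -0.274, 0.068], [1.0, 0.001, -0.0, -0.001], [0.0, -0.274, 0.962, -0.142], [0.0, 0.0, 0.0, 1.0]] [[297.31863964   0.         259.18048438]
 [  0.         297.31863964 193.62326228]
 [  0.           0.           1.        ]]
```

View pics/scene0.png

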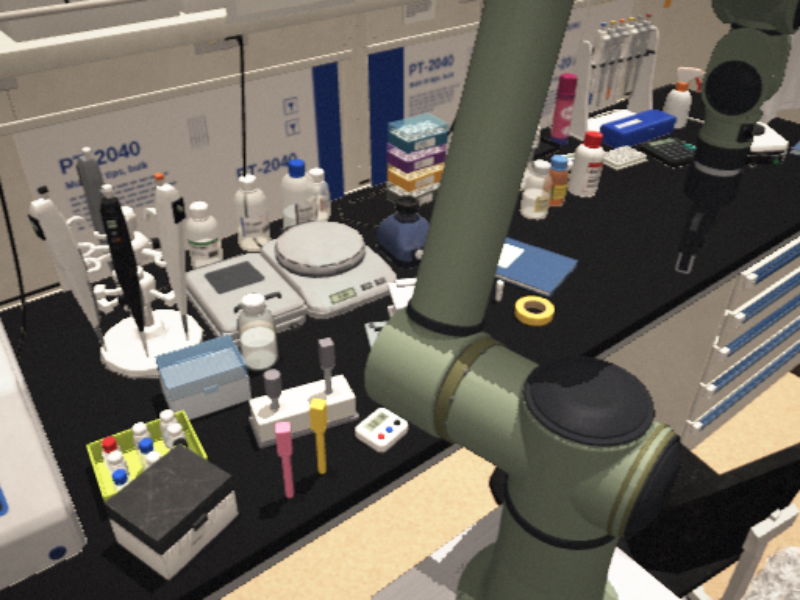

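View pics/top0.png

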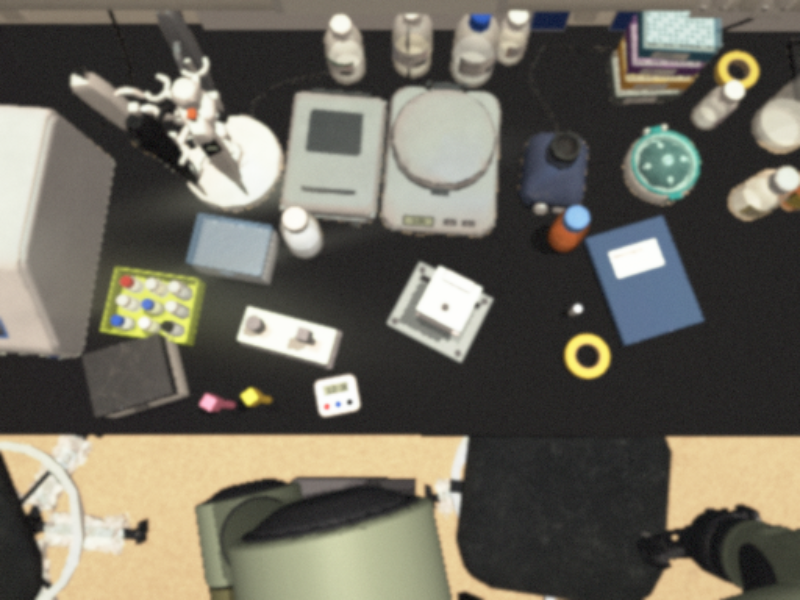

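The scene view shows the rack with two grey-gripped shafts and pink and yellow look-alikes in front of it. In the top view (800 px wide) the round short grip is at about (254,322), the square long grip at (304,336), and the stand with its hole at about (445,307). Next I'll take wrist close-ups of both.

```bash
cat > h.py <<'E'
from cell import bot
import cv2,numpy as np
from scipy.spatial.transform import Rotation as R
def ray_to_z(o,d,z): return o+d*(z-o[2])/d[2]
def fix(c,uv,z):
    k=bot.calibration(c);E=np.array(k["extrinsics"]);d=E[:3,:3].T@np.linalg.inv(k["mtx"])@[*uv,1]
    return ray_to_z(-E[:3,:3].T@E[:3,3],d,z)
def quat(yaw): # tool down; tool x axis at yaw from world x
    q=(R.from_euler('z',yaw)*R.from_euler('x',np.pi)).as_quat(); return [q[3],*q[:3]]
def pose():
    q=bot.read_tool_rot(); return np.array(bot.read_position()),R.from_quat([q[1],q[2],q[3],q[0]]).as_matrix()
def wrist_ray(uv,p,Rm):
    k=bot.calibration("wrist");H=np.array(k["hand_eye"]);M=k["mtx"]
    x=(uv[0]-M[0][2])/M[0][0];y=(uv[1]-M[1][2])/M[1][1];r=np.hypot(x,y)+1e-12
    c=np.array([x/r*np.sin(r),y/r*np.sin(r),np.cos(r)])
    return p+Rm@H[:3,3],Rm@H[:3,:3]@c
def wrist(uv,z,p,Rm): return ray_to_z(*wrist_ray(uv,p,Rm),z)
def wproj(P,p,Rm):
    k=bot.calibration("wrist");H=np.array(k["hand_eye"]);M=k["mtx"]
    c=H[:3,:3].T@(Rm.T@(np.array(P)-p)-H[:3,3]);r=np.arctan2(np.hypot(c[0],c[1]),c[2]);n=np.hypot(c[0],c[1])
    return np.array([M[0][2]+M[0][0]*r*c[0]/n,M[1][2]+M[1][1]*r*c[1]/n])
E
python3 - <<'E'
from h import *
s=1/1.5625
g=fix("top",(304*s,333*s),.154);sh=fix("top",(254*s,320*s),.1);h=fix("top",(445*s,307*s),.112)
foot=[fix("top",(a*s,b*s),.012) for a,b in((423,263),(493,302),(460,360),(388,318))]
print(g,sh,h,np.round(foot,3)); print(bot.read_joint_positions())
p,Rm=pose();print(R.from_matrix(Rm).as_euler('zyx'))
for n,P in(("g",g),("s",h)):
  best=None
  for yaw in np.arange(-3.1,3.1,.3):
    r=R.from_euler('z',yaw)*R.from_euler('x',np.pi); t=np.array([P[0],P[1],.30])-r.as_matrix()@[0.06,0,0]
    j=bot.solve_ik(t,quat(yaw))
    if j is not None:
      c=np.abs(np.array(j)-bot.read_joint_positions()).max()
      if best is None or c<best[0]: best=(c,yaw,t)
  print(n,best)
E
```

```text
[0.45919978 0.00918214 0.154     ] [0.48809288 0.10120881 0.1       ] [ 0.50860514 -0.21409414  0.112     ] [[ 0.608 -0.18   0.012]
 [ 0.536 -0.306  0.012]
 [ 0.431 -0.246  0.012]
 [ 0.506 -0.118  0.012]]
[-1.36122127e+00  3.26192874e-01 -1.92590422e-01  1.05201555e+00
 -8.54276656e-06  1.43659171e+00]
[-3.43779677e-01 -8.88072442e-06 -3.14159196e+00]
g (np.float64(1.0867975767656155), np.float64(1.3999999999999972), array([ 0.44900175, -0.04994485,  0.3       ]))
s (np.float64(0.7191852349868699), np.float64(0.7999999999999976), array([ 0.46680274, -0.25713551,  0.3       ]))
```

```bash
python3 - <<'E'
from h import *
import pickle
for n,yaw,t in(("s",.8,[.467,-.257,.30]),("g",1.4,[.449,-.05,.30])):
    bot.move_pose(t,quat(yaw)); p,Rm=pose(); im=bot.camera("wrist")
    pickle.dump((p,Rm,im),open(n+".pkl","wb")); cv2.imwrite(f"pics/w{n}.png",cv2.resize(im[:,:,::-1],(800,600),interpolation=cv2.INTER_CUBIC))
    for th in("shaft_head","short_shaft_head","upper_plate","stand"): print(n,th,[(np.round(d["bbox"]).tolist(),round(d["confidence"],2)) for d in bot.search_frame("wrist",th)[:3]])
    print(p,bot.read_clock())
E
```

```text
s shaft_head [([76.0, 9.0, 49.0, 32.0], 0.88), ([7.0, 46.0, 64.0, 20.0], 0.67), ([0.0, 22.0, 48.0, 26.0], 0.56)]
s short_shaft_head []
s upper_plate [([208.0, 49.0, 112.0, 119.0], 0.91), ([360.0, 216.0, 16.0, 16.0], 0.23)]
s stand [([208.0, 52.0, 109.0, 119.0], 0.86)]
[ 0.46650846 -0.25776756  0.29972844] 2.8
g shaft_head [([128.0, 0.0, 46.0, 41.0], 0.76), ([249.0, 110.0, 19.0, 23.0], 0.66), ([142.0, 49.0, 48.0, 33.0], 0.61)]
g short_shaft_head [([252.0, 25.0, 26.0, 30.0], 0.77)]
g upper_plate [([269.0, 195.0, 102.0, 119.0], 0.67)]
g stand [([269.0, 196.0, 97.0, 118.0], 0.87)]
[ 0.44956949 -0.05077473  0.30018076] 3.8917
```

View pics/ws.png

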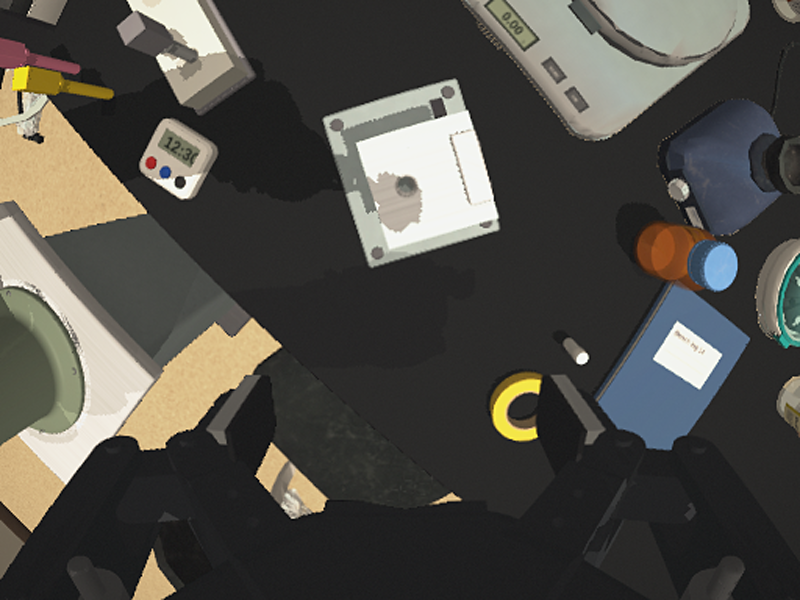

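View pics/wg.png

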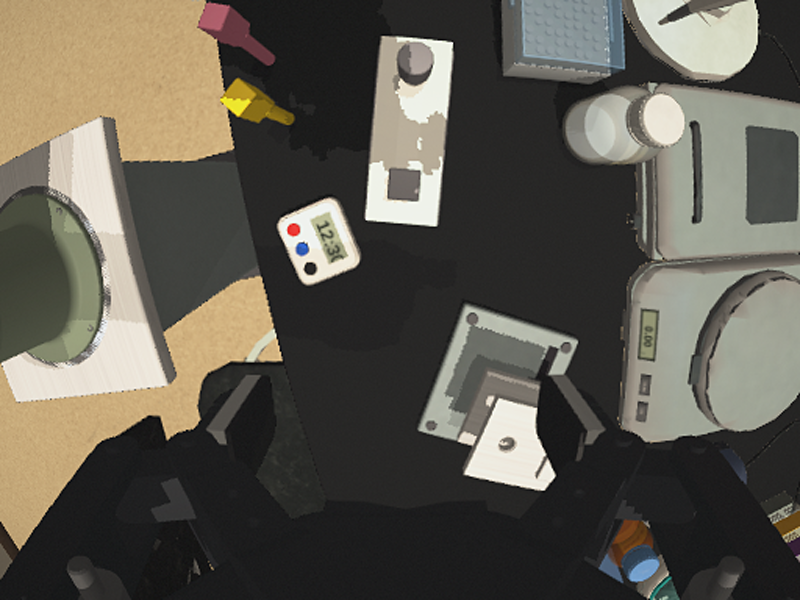

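The stand close-up shows the hole at (406,186) and plate corners (357,142), (467,112), (498,218), (391,250), with the column on the right. The rack close-up shows the square grip top at (404,184) and the round short grip at (415,62), all in 800 px scale. I'll refine these by segmentation.

```bash
cat > m.py <<'E'
from h import *
import pickle
s=1/1.5625
p,Rm,im=pickle.load(open("s.pkl","rb"));W=lambda u,z:wrist(np.array(u)*s,z,p,Rm)
g=cv2.cvtColor(im,cv2.COLOR_RGB2GRAY)
print(g[110:130,250:272])
print("hole",W((406,186),.112))
pl=np.array([W(u,.112)[:2] for u in((357,142),(467,112),(498,218),(391,250))])
ft=np.array([W(u,.012)[:2] for u in((324,115),(456,80),(498,228),(372,266))])
for c in(pl,ft):
    d=np.roll(c,-1,0)-c; print(np.round(c,4).tolist(),np.linalg.norm(d,axis=1),np.degrees(np.arctan2(d[:,1],d[:,0])),c.mean(0))
p,Rm,im=pickle.load(open("g.pkl","rb"));W=lambda u,z:wrist(np.array(u)*s,z,p,Rm)
c=np.array([W(u,.154)[:2] for u in((390,169),(420,169),(419,199),(388,198))])
d=np.roll(c,-1,0)-c; print(np.round(c,4).tolist(),np.linalg.norm(d,axis=1),np.degrees(np.arctan2(d[:,1],d[:,0])),c.mean(0))
c=np.array([W(u,.05)[:2] for u in((381,35),(454,42),(438,227),(365,219))])
d=np.roll(c,-1,0)-c; print("rack",np.linalg.norm(d,axis=1),np.degrees(np.arctan2(d[:,1],d[:,0])),c.mean(0))
print("hole from g",W((507,443),.112))
x=im[90:145,230:285]; cv2.imwrite("pics/crop.png",np.hstack([cv2.resize(x[:,:,::-1],(400,400),interpolation=cv2.INTER_NEAREST)]))
E
python3 m.py
```

```text
[[248 230 247 246 245 245 245 244 245 245 245 245 245 245 244 244 244 244
  244 244 244 244]
 [223 183 229 249 248 247 246 241 242 237 235 238 242 246 246 245 244 244
  244 244 244 244]
 [179 177 180 215 214 224 246 232 223 178 183 202 213 232 241 246 245 244
  244 244 244 244]
 [178 179 180 180 162 127 167 165 115  99 102 108 119 163 204 235 246 245
  244 244 243 243]
 [183 183 184 178 129 121  95  94  87  90  90  88  87  98 145 181 233 246
  244 243 244 244]
 [182 183 183 169 132 109  89  91  91  91  92  91  90  94  97 156 222 243
  245 244 244 244]
 [180 183 179 147 126  93  91  91  92  93  93  91  89  94  92 126 179 238
  246 244 244 244]
 [182 183 170 134 112  88  90  91  93  95  91  90  86  90  92 110 164 231
  246 245 244 244]
 [181 180 166 132 113  91  95  91 107 117  96  91  90  87  90 100 122 204
  245 245 244 244]
 [177 174 164 135 110 110 119 106 124 124 117  97  90  87  91 102 120 193
  245 247 245 244]
 [178 178 171 140 132 137 120 122 122 122 123 117  98  91 103 109 115 147
  224 247 246 244]
 [182 183 181 151 147 137 122 122 122 121 121 123 114 101 112 117 130 159
  1
[... 899 characters left out ...]
3563 0.08052728 0.08108569] [ -28.29940328 -116.97811369  153.09462513   62.68770826] [ 0.52265924 -0.22182337]
[[0.4998, -0.115], [0.609, -0.1759], [0.5419, -0.3036], [0.4311, -0.2474]] [0.12501046 0.14416093 0.12420261 0.14918207] [ -29.18214484 -117.70943208  153.12382514   62.59002424] [ 0.52046065 -0.21048065]
[[0.4516, 0.0222], [0.4697, 0.0191], [0.4659, 0.0008], [0.4472, 0.0047]] [0.01836636 0.01864911 0.01911994 0.01805382] [  -9.799908   -101.49847636  168.30089152   76.08400789] [0.45859859 0.01167781]
rack [0.06135209 0.16074036 0.06219295 0.15967602] [ -15.207464   -104.45525335  163.82000384   75.25123646] [0.47047983 0.05458945]
hole from g [ 0.50871569 -0.21267746  0.112     ]
```

View pics/crop.png

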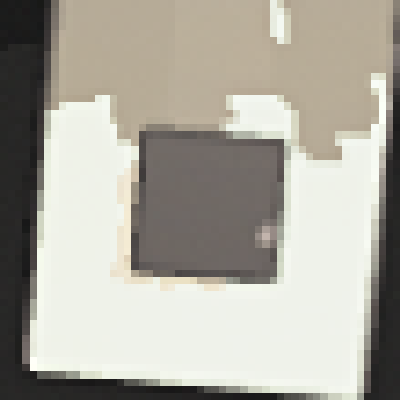

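Two independent estimates of the hole agree to within 1 mm: (0.508,-0.214), with the stand's yaw at about -27.5°. The crop shows the square grip cleanly, turned about -12° in world. Now I'll grasp and lift it.

```bash
python3 - <<'E'
from h import *
gx,gy=.4587,.0115; yaw=np.radians(78)
q=quat(yaw); zg=.131+.008-bot.grip_depth
bot.move_pose([gx,gy,.24],q)
bot.move_linear([gx,gy,zg],.12)
bot.set_gripper(0.0,grasp_force=90)
print(bot.grip_depth,bot.read_gripper_width(),bot.read_finger_force(),bot.read_ft_force(),bot.read_position())
bot.move_linear([gx,gy,zg+.135],.12)
p,Rm=pose();print(p,bot.read_gripper_width(),bot.read_finger_force(),bot.read_ft_force(),bot.read_moment(),bot.read_joint_positions(),bot.read_clock())
im=bot.camera("wrist");cv2.imwrite("pics/held.png",cv2.resize(im[:,:,::-1],(800,600)))
E
```

```text
0.0187 0.21909727187249833 87.90791630744934 [0.12696492 0.11963728 3.38367166] [0.45915372 0.01145836 0.12062924]
[0.45816193 0.01156536 0.25455478] 0.21767024359984602 88.07154893875122 [ 0.59587602  0.85941722 -1.6067903 ] [0.02495812 0.03320525 0.05611464] [-1.36051447e-01  1.40885230e-01 -3.74600647e-01  1.05680492e+00
 -1.42232696e-07  1.64420715e+00] 7.375
```

View pics/held.png

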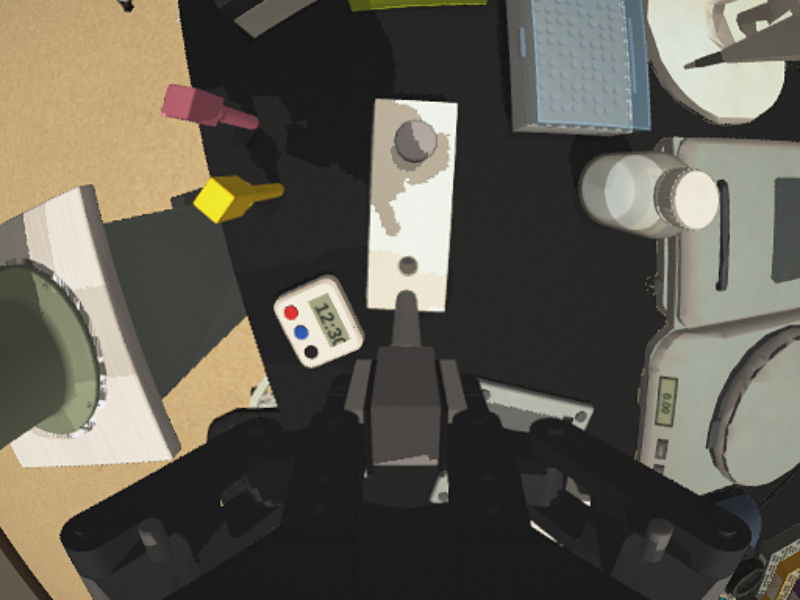

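The shaft is held upright between the pads. Its tip shows at about (405,297) and the empty socket at (407,265). I'll measure the tip offset from the TCP.

```bash
python3 - <<'E'
from h import *
p,Rm=pose();s=1/1.5625
zt=p[2]+.0107-.121
im=cv2.imread("pics/held.png"); 
for d in((0,0,0),(.005,0,0),(-.005,0,0),(0,.005,0),(0,-.005,0)): print(d,wproj(np.array([p[0],p[1],zt])+d,p,Rm)/s)
print("tip",wrist((405*s,297*s),zt,p,Rm)-p,"socket",wrist((407*s,265*s),.05,p,Rm))
g=cv2.cvtColor(im,cv2.COLOR_BGR2GRAY)
print(g[280:330:3,385:430:3])
E
```

```text
(0, 0, 0) [407.86227121 298.23783426]
(0.005, 0, 0) [416.55350402 296.46892326]
(-0.005, 0, 0) [399.18772588 300.00424778]
(0, 0.005, 0) [406.03105176 289.82593001]
(0, -0.005, 0) [409.67454895 306.56669435]
tip [-0.00142847  0.00104051 -0.1103    ] socket [0.4580083  0.01193419 0.05      ]
[[230 229 229 230 230 230 230 231 231 231 230 231 230 230 230]
 [229 229 230 230 230 230 231 230 231 230 231 231 230 229 230]
 [229 229 229 230 230 230 231 231 231 231 230 230 230 230 230]
 [229 229 229 230 231 236 218 177 217 236 231 230 230 231 231]
 [229 229 229 230 229 117  84  83  86 124 224 232 230 230 230]
 [229 229 230 232 149  76  82  83  83  80 153 234 231 230 230]
 [229 229 230 232  81  79  82  84  83  82 108 232 230 230 231]
 [229 229 230 225  77  79  82  83  83  82  92 212 231 230 231]
 [230 230 230 221  75  80  82  83  83  83  92 211 231 231 231]
 [220 226 227 214  76  80  83  83  82  82  85 201 234 233 232]
 [ 58  66  66  72  77  79  82  83  83  82  78 144 180 183 212]
 [ 34  35  35  57  78  79  82  83  82  82  81  54  29  32  33]
 [ 36  36  34  57  78  79  81  82  82  82  81  63  34  38  39]
 [ 36  36  34  62  77  80  81  82  82  81  81  62  36  39  39]
 [ 35  36  34  69  77  80  82  82  82  81  81  67  36  40  40]
 [ 35  35  35  70  78  80  82  82  82  81  81  67  36  40  40]
 [ 36  36  34  78  77  80  82  82  81  81  80  73  38  39  39]]
```

The tip is within about 1 mm of the TCP axis. Now I'll move over the hole and feel gently.

```bash
cat > ins.py <<'E'
from h import *
def st(t=""):
    p=np.array(bot.read_position());print(t,np.round(p,4),"tipz",round(p[2]-.1103,4),"F",np.round(bot.read_ft_force(),1),"M",np.round(bot.read_moment(),2),round(bot.read_clock(),1));return p
E
python3 - <<'E'
from ins import *
x,y=.5088,-.2141
bot.move_pose([x,y,.255],quat(np.radians(78)))
bot.move_linear([x,y,.235],.1);st("above")
r=bot.move_linear([x,y,.1103+.095],.03,until_force=4);print(r);st()
E
```

```text
above [ 0.5085 -0.2125  0.2348] tipz 0.1245 F [-0.6 -0.2 -1. ] M [ 0.01 -0.01  0.03] 8.7
False
 [ 0.509  -0.2142  0.2055] tipz 0.0952 F [-0.1  0.4 -0.3] M [-0.    0.04 -0.01] 9.8
```

```bash
python3 - <<'E'
from ins import *
x,y=.5090,-.2142
for zt in(.075,.062,.052,.046):
    r=bot.move_linear([x,y,.1103+zt],.03,until_force=4);p=st(r)
    if r: break
E
```

```text
False [ 0.5091 -0.2142  0.1854] tipz 0.0751 F [ 0.5  0.8 -0.4] M [ 0.   -0.01  0.02] 10.7
False [ 0.5089 -0.2142  0.1721] tipz 0.0618 F [ 0.  -0.4 -1.1] M [-0.03 -0.06  0.02] 11.2
False [ 0.5088 -0.2141  0.1621] tipz 0.0518 F [-0.1  0.4 -1. ] M [ 0.06 -0.    0.03] 11.7
False [ 0.5088 -0.2141  0.156 ] tipz 0.0457 F [-0.1  0.3 -1.4] M [ 0.03  0.05 -0.01] 12.1
```

```bash
python3 - <<'E'
from ins import *
x,y=.5088,-.2142
for zt in(.038,.034,.030,.026,.023,.0205):
    r=bot.move_linear([x,y,.1103+zt],.02,until_force=14);p=st(r)
    if r: break
E
```

```text
False [ 0.5082 -0.2139  0.1478] tipz 0.0375 F [-0.5  0.4 -1.9] M [0.18 0.36 0.04] 12.6
False [ 0.5083 -0.2139  0.1438] tipz 0.0335 F [-1.3  1.2 -1.8] M [0.25 0.53 0.01] 13.0
False [ 0.5084 -0.214   0.1399] tipz 0.0296 F [-1.4  0.5 -2.7] M [ 0.34  0.71 -0.01] 13.3
False [ 0.5085 -0.2141  0.136 ] tipz 0.0257 F [-2.4  0.2 -3.5] M [ 0.38  0.72 -0.  ] 13.7
False [ 0.5086 -0.214   0.133 ] tipz 0.0227 F [-1.6  1.7 -2.6] M [0.44 0.72 0.02] 14.0
False [ 0.5088 -0.2142  0.1307] tipz 0.0204 F [-2.   2.4 -0.4] M [ 0.31  0.8  -0.02] 14.2
```

```bash
python3 - <<'E'
from ins import *
x,y=.5088,-.2142
r=bot.move_linear([x,y,.1103+.0165],.006,until_force=9);p=st(r)
bot.wait(.2);st()
E
```

```text
True [ 0.5087 -0.2142  0.1305] tipz 0.0202 F [ 0.2 -1.2  5.2] M [ 0.16  0.3  -0.05] 14.6
 [ 0.5087 -0.2141  0.1304] tipz 0.0201 F [-0.4 -0.2  5.1] M [ 0.14  0.25 -0.03] 14.8
```

The collar made contact at the expected height of 20 mm. Now I'll release, retreat straight up and check.

```bash
python3 - <<'E'
from ins import *
p=bot.read_position()
bot.set_gripper(0.8);st("open")
bot.move_linear([p[0],p[1],.26],.12)
yaw=np.radians(78); t=np.array([.509,-.214,.30])-[.06*np.cos(yaw),.06*np.sin(yaw)+0.04,0]
bot.move_linear(t,.15)
bot.wait(.3); p,Rm=pose(); im=bot.camera("wrist");s=1.5625
print("exp top, collar-base",wproj([.509,-.214,.164],p,Rm)*s,wproj([.509,-.214,.118],p,Rm)*s,bot.read_ft_force(),bot.read_clock())
cv2.imwrite("pics/end.png",cv2.resize(im[:,:,::-1],(800,600)))
E
```

```text
open [ 0.5064 -0.2129  0.1286] tipz 0.0183 F [-0.3 -0.6 -0.2] M [-0.05  0.03 -0.05] 15.3
exp top, collar-base [394.96889485 125.65225539] [396.73946957 132.53119513] [-1.06930039  0.19230234 -0.36720103] 17.7917
```

View pics/end.png

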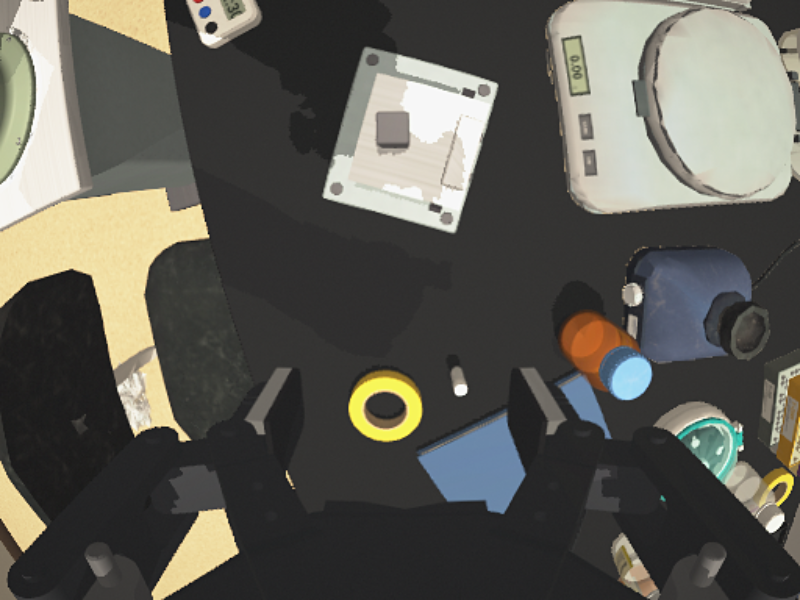

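The grip stands upright on the upper plate at (393,128), within 3 px of where the seated pose predicts, and the gripper is clear. Handing in.

```bash
python3 -c "
from cell import bot
print(bot.close_job())"
```

```text
the job is handed in; nothing more can be done
None
```

I threaded the long shaft down through both bearing plates, seated its collar on the upper plate, let go and handed in the job at about 18 s; no verdict came back, but the last picture shows it upright and in place.

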